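# Line up the amber bottles by height on the marked board

### The arm

A 7-joint arm with a two-finger parallel gripper is mounted at the origin on the work surface. World frame = base frame: x ahead of the robot, y to its left, z up, the work surface at z = 0. Lengths are in m, angles in degrees, forces in N, time in s.
With the tool pointing down it reaches from about 0.425 to 0.825 m from the base axis. Payload 3.6 kg.
Tool frame: the origin (TCP) lies on the centre line of the jaws, within the pads' length; the fingertips stand 11 mm ahead of it and the grasp point (between the pads) lies 8 mm behind it; z points along the fingers, y is the line along which they close (so a half turn about z gives the same grasp; the last joint's range is limited). The gripper opens to 93 mm and grips with 3 to 60 N. Pads are 15 mm wide; open, the fingers measure 128 mm over their backs; the gripper's body (75 mm by 188 mm) begins 65 mm behind the grasp point.
Start: joints at [-78.524, 35.231, -0.722, 81.555, 0.464, 63.22, -2.315], TCP at [0.146, 0.633, 0.23] pointing down, gripper open.
Joint ranges: [-178.69, 178.69], [-17.37, 117.87], [-77.05, 75.6], [15.02, 138.74], [-78.02, 258.01], [0.78, 113.62], [-162.83, 162.83]. Speed limits (degrees/s): [159.86, 159.86, 180, 180, 180, 180, 180].

### API

Orientations are given as a 3x3 rotation matrix whose columns are the frame's x, y, z axes.
In Python, from station import env gives the robot as it stands. Calls block until the motion is done:
- env.move_to(position, orientation): joint-space move of the TCP to a pose.
- env.servo_line(position, frame=None, speed=0.15, until_force=None): straight line of the TCP; frame=None keeps the orientation; speed is the mean speed in m/s. With until_force (N) it stops when the force on the tool has changed by that much, and returns True; else False.
- env.move_j(angles): joint-space move.
- env.open() and env.close_gripper(force=None): open the fingers fully, or close them until they stop; force is the grip in N (None keeps the last).
- env.pause(seconds).
- env.solve_ik(position, orientation): joint angles nearest the present ones, or None.
- env.snapshot(name): name is "scene" or "top"; returns a dict with "frame" (384x512x3 uint8, blue, green, red), "mtx" (3x3 intrinsics, pixels), "k1" (the pictures are not rectified: a ray, as slopes to the right and down, at radius r is drawn at 1 + k1 r^2 times it, then the intrinsics apply), "pose" (4x4, takes a point from camera to world coordinates). Camera axes: x right, y down, z forward; pixel columns grow to the right and rows downward; lengths in m; the calibration is good to about 2 mm. A picture is of the moment at which its call begins. There is no depth.
A pose or a line that the arm cannot do raises env.PlanningError and nothing moves.
- env.hand_in(): hands the job in; it is judged then, once.
Readings, each from a call of its own:
- env.read_t(): time.
- env.read_qpos(): joint angles.
- env.read_qd(): joint speeds.
- env.read_joint_torque(): joint torques, N m.
- env.read_tool_pos(): TCP position.
- env.read_orientation(): TCP orientation.
- env.read_ft_force(): force on the tool from outside, world axes, zero at the start.
- env.read_wrist_torque(): the same for the moment, N m.
- env.read_width(): finger opening in m.
- env.read_gripper_force(): force on a finger pad.
Only numpy, scipy, OpenCV 4.12 (cv2) and the standard library are available. Lean on these libraries where they do the work, as an engineer would, in place of code of your own. Each camera call takes 0.05 s, during which the arm holds its last target. There are 200 camera calls.

### The job

Line up the four capped amber bottles on the white board in order of height, one standing upright and centred on each blue mark: the tallest on the mark next to the yellow end block, then the next tallest and so on down to the shortest at the far end of the row. Do not knock any bottle over, and let go of them all.

Things in the scene. Friction and masses are not known exactly. Their poses are not given: they have to be found in the camera images.
- bottle_xl: The tallest of four upright round amber-glass bottles with a white paper label and white screw cap: 126 mm tall with cap; straight cylindrical body 48 mm in diameter up to 80 mm above its foot, then a shoulder, narrow neck and a cap 35 mm in diameter. Loose, standing on the table. Origin: centre of its underside; z up along its axis.
- bottle_l: The second tallest of four upright round amber-glass bottles with a white paper label and white screw cap: 102 mm tall with cap; straight cylindrical body 41 mm in diameter up to 65 mm above its foot, then a shoulder, narrow neck and a cap 30 mm in diameter. Loose, standing on the table. Origin: centre of its underside; z up along its axis.
- bottle_m: The third tallest of four upright round amber-glass bottles with a white paper label and white screw cap: 80 mm tall with cap; straight cylindrical body 34 mm in diameter up to 51 mm above its foot, then a shoulder, narrow neck and a cap 24 mm in diameter. Loose, standing on the table. Origin: centre of its underside; z up along its axis.
- bottle_s: The shortest of four upright round amber-glass bottles with a white paper label and white screw cap: 60 mm tall with cap; straight cylindrical body 27 mm in diameter up to 38 mm above its foot, then a shoulder, narrow neck and a cap 19 mm in diameter. Loose, standing on the table. Origin: centre of its underside; z up along its axis.
- mark_a: Flat blue round mark, 52 mm in diameter and flush (0.6 mm), on the top face of a fixed white board (100 mm by 410 mm, 18 mm thick, lying on the table); one end of the row. The four marks stand in a straight row a, b, c, d along the board, 80 mm apart. Origin: centre of the mark on the board's top face, 18 mm above the table; y points along the row from a to d, x across the board, z up.
- mark_b: Flat blue round mark, 52 mm in diameter and flush (0.6 mm), on the top face of a fixed white board (100 mm by 410 mm, 18 mm thick, lying on the table); next to mark a in the row. The four marks stand in a straight row a, b, c, d along the board, 80 mm apart. Origin: centre of the mark on the board's top face, 18 mm above the table; y points along the row from a to d, x across the board, z up.
- mark_c: Flat blue round mark, 52 mm in diameter and flush (0.6 mm), on the top face of a fixed white board (100 mm by 410 mm, 18 mm thick, lying on the table); between marks b and d. The four marks stand in a straight row a, b, c, d along the board, 80 mm apart. Origin: centre of the mark on the board's top face, 18 mm above the table; y points along the row from a to d, x across the board, z up.
- mark_d: Flat blue round mark, 52 mm in diameter and flush (0.6 mm), on the top face of a fixed white board (100 mm by 410 mm, 18 mm thick, lying on the table); the other end of the row. The four marks stand in a straight row a, b, c, d along the board, 80 mm apart. Origin: centre of the mark on the board's top face, 18 mm above the table; y points along the row from a to d, x across the board, z up.
- end_yellow: Fixed yellow plastic end block, 80 mm across the board, 22 mm along the row, 35 mm high, standing on one end of the white board, its centre in line with the marks and 70 mm beyond the nearest one. It may be at the mark_a end or at the mark_d end; a grey block of the same size stands at the other end. Origin: centre of its underside, on the board's top face.

How it is judged (in metres and radians):
At the end, for the whole second after the job is handed in: Counting from the mark next to the yellow block, the four marks carry the 126, 102, 80 and 60 mm bottle in that order, each within 15 mm of the mark's centre, standing on the board (foot within 6 mm of its top face), upright within 0.1 rad, at rest and released (((horizontal distance between end_yellow and mark_a below 0.11 m and horizontal distance between bottle_xl and mark_a below 0.015 m and z of bottle_xl in the frame of mark_a between -0.005 and 0.006 m and horizontal distance between bottle_l and mark_b below 0.015 m and z of bottle_l in the frame of mark_b between -0.005 and 0.006 m and horizontal distance between bottle_m and mark_c below 0.015 m and z of bottle_m in the frame of mark_c between -0.005 and 0.006 m and horizontal distance between bottle_s and mark_d below 0.015 m and z of bottle_s in the frame of mark_d between -0.005 and 0.006 m) or (horizontal distance between end_yellow and mark_d below 0.11 m and horizontal distance between bottle_xl and mark_d below 0.015 m and z of bottle_xl in the frame of mark_d between -0.005 and 0.006 m and horizontal distance between bottle_l and mark_c below 0.015 m and z of bottle_l in the frame of mark_c between -0.005 and 0.006 m and horizontal distance between bottle_m and mark_b below 0.015 m and z of bottle_m in the frame of mark_b between -0.005 and 0.006 m and horizontal distance between bottle_s and mark_a below 0.015 m and z of bottle_s in the frame of mark_a between -0.005 and 0.006 m)) and angle between each of bottle_xl, bottle_l, bottle_m, bottle_s's own z axis and vertical below 0.1 rad and linear speed of each of bottle_xl, bottle_l, bottle_m, bottle_s below 0.03 m/s and contact force between the fingers and bottle_xl below 0.05 N and contact force between the fingers and bottle_l below 0.05 N and contact force between the fingers and bottle_m below 0.05 N and contact force between the fingers and bottle_s below 0.05 N); the robot touches nothing.
It fails at once if a bottle is knocked over (tilted more than 0.7 rad) (angle between any of bottle_xl, bottle_l, bottle_m, bottle_s's own z axis and vertical above 0.7 rad).
It also fails if it takes over 115 s, if anything falls off the work surface, if the arm or the gripper's body presses on something with over 40 N, if the wrist force passes 120 N, or if a joint passes its speed limit or range.

## Working session

There is one attempt and no reset: what is moved stays moved. The work goes in short steps, each a Python script; the robot and the scene stay as the last script left them, time stands still between calls to the robot, and variables do not carry over. Pictures are saved under pics/ and viewed, at most 14 in all, crops included, and the job is handed in when it is done.

```bash
mkdir -p pics; python3 - <<'E'
from station import env
import cv2,numpy as np
for n in("scene","top"):
    s=env.snapshot(n);cv2.imwrite(f"pics/{n}0.png",cv2.resize(s["frame"],(800,600),interpolation=cv2.INTER_CUBIC))
    print(n,s["mtx"].tolist(),s["k1"],np.round(s["pose"],4).tolist())
print(env.read_orientation(),env.read_width())
E
```

```text
scene [[434.74236847080675, 0.0, 249.12785733447618], [0.0, 434.74236847080675, 190.3394327878512], [0.0, 0.0, 1.0]] 0.023232210004462173 [[-0.4353, 0.6041, -0.6675, 1.1734], [0.9003, 0.2916, -0.3231, 0.3224], [-0.0005, -0.7416, -0.6708, 0.6718], [0.0, 0.0, 0.0, 1.0]]
top [[479.58287838464156, 0.0, 265.7283647388933], [0.0, 479.58287838464156, 186.33353418287595], [0.0, 0.0, 1.0]] -0.15520226192510872 [[-0.0303, -0.9915, 0.1268, 0.4112], [-0.9995, 0.0293, -0.0096, 0.0161], [0.0058, -0.127, -0.9919, 1.0379], [0.0, 0.0, 0.0, 1.0]]
[[-9.74398200e-01  2.24828603e-01 -4.97435386e-04]
 [ 2.24829153e-01  9.74395622e-01 -2.24119582e-03]
 [-1.91860646e-05 -2.29565515e-03 -9.99997365e-01]] 0.09312759847596021
```

View pics/scene0.png

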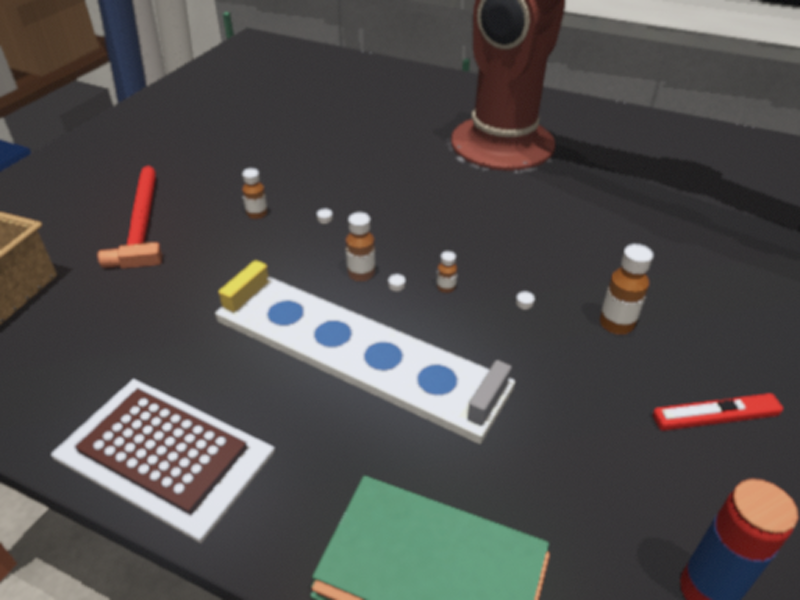

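View pics/top0.png

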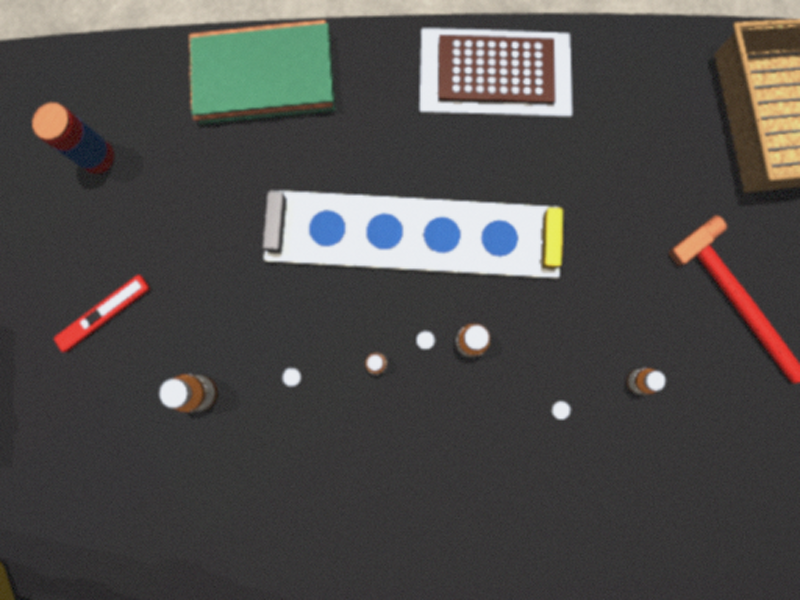

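The scene view has the yellow block at the left end. In the 800x600 top view:

- **Marks:** (327,228), (385,232), (442,235) and (500,238), with the yellow block at (553,237).
- **Bottle caps:** xl (173,393), l (476,338), m (655,381), s (375,363).
- **Loose caps lying on the table:** (291,377), (426,340), (561,410).

Next I'll refine these positions with blob centroids.

```bash
cat > h.py <<'E'
from station import env
import cv2,numpy as np
def ray(s,p,z):
    u=cv2.undistortPoints(np.array([[p]],float),s["mtx"],np.array([s["k1"],0,0,0.]))[0,0]
    P=s["pose"];d=P[:3,:3]@np.array([u[0],u[1],1]);o=P[:3,3]
    return (o+d*(z-o[2])/d[2])[:2]
def blob(mask,p,R=20):
    n,l,st,c=cv2.connectedComponentsWithStats(mask.astype(np.uint8))
    d=[np.hypot(*(c[i]-p)) if st[i,4]>15 else 1e9 for i in range(1,n)]
    return c[1+int(np.argmin(d))]
BIG={"xl":(173,393),"l":(476,338),"m":(655,381),"s":(375,363)}
H={"xl":.126,"l":.102,"m":.080,"s":.060}
def masks(f):
    hsv=cv2.cvtColor(f,cv2.COLOR_BGR2HSV)
    return (hsv[...,1]>120)&(abs(hsv[...,0].astype(int)-110)<15)&(hsv[...,2]>90),(hsv[...,1]<60)&(hsv[...,2]>185)
E
python3 - <<'E'
from h import *
ks=.64
t=env.snapshot("top");b,w=masks(t["frame"])
for p in[(500,238),(442,235),(385,232),(327,228)]:
    c=blob(b,np.array(p)*ks);print(c/ks,ray(t,c,.018))
for k,p in BIG.items():
    c=blob(w,np.array(p)*ks);print(k,c/ks,ray(t,c,H[k]-.004))
s=env.snapshot("scene");b,w=masks(s["frame"])
for p in[(285,313),(333,334),(383,356),(437,380)]:
    c=blob(b,np.array(p)*ks);print(c/ks,ray(s,c,.018))
for k,p in dict(xl=(637,259),l=(359,223),m=(251,175),s=(448,258)).items():
    c=blob(w,np.array(p)*ks);print(k,c/ks,ray(s,c,H[k]-.008))
E
```

```text
[499.00033602 237.46219758] [ 0.61329954 -0.11247332]
[441.37684812 234.19438844] [ 0.62011624 -0.03250349]
[383.84864058 230.69048408] [0.62740211 0.04715194]
[326.4347752  227.60132834] [0.63427355 0.12693767]
xl [172.5784632  392.49864719] [0.4111492  0.31009906]
l [476.07194767 336.59156977] [ 0.47148588 -0.0677813 ]
m [655.1317402  380.05514706] [ 0.40833431 -0.30179642]
s [374.21875    361.90878378] [0.44505935 0.06295655]
[284.8619186  312.22383721] [ 0.61427304 -0.11068499]
[332.03125    332.99328512] [ 0.62136635 -0.03106757]
[382.52788104 355.22769517] [0.62844944 0.04874632]
[436.54166667 378.86458333] [0.63526672 0.12834507]
xl [637.89612676 252.60783451] [0.40270582 0.31012035]
l [358.64448052 218.30357143] [ 0.46342491 -0.07065955]
m [250.04111842 172.45065789] [ 0.3998907  -0.30689991]
s [447.59290541 255.57432432] [0.43780177 0.06092392]
```

```bash
cat >> h.py <<'E'
MK={"xl":(.6138,-.1116),"l":(.6207,-.0318),"m":(.6279,.0479),"s":(.6348,.1276)}
BT={"xl":(.411,.310),"l":(.4715,-.0685),"m":(.408,-.303),"s":(.445,.0625)}
G={"xl":.069,"l":.045,"m":.033,"s":.027}
F={"xl":25,"l":20,"m":15,"s":12}
a=np.arctan2(-.0875,.996)
def rot(sg):
    y=sg*np.array([np.cos(a),np.sin(a),0]);z=np.array([0,0,-1.])
    return np.c_[np.cross(y,z),y,z]
SG=1
def pick(k,sg):
    R=rot(sg);x,y=BT[k];z=G[k]-.008
    env.move_to([x,y,.22],R);env.servo_line([x,y,z],speed=.12)
    env.close_gripper(F[k]);print(k,"width",env.read_width(),"t",env.read_t())
    env.servo_line([x,y,.2],speed=.15);print("held",env.read_width(),env.read_gripper_force())
def place(k,sg):
    R=rot(sg);x,y=MK[k];z=G[k]-.008+.018
    env.move_to([x,y,.24],R);env.servo_line([x,y,z+.012],speed=.12)
    print("touch",env.servo_line([x,y,z-.003],speed=.02,until_force=3),env.read_tool_pos()-[x,y,z])
    env.open();env.servo_line([x,y,.24],speed=.15);print("t",env.read_t())
def shot(n,name="scene"):
    cv2.imwrite(f"pics/{n}.png",cv2.resize(env.snapshot(name)["frame"],(800,600),interpolation=cv2.INTER_CUBIC))
E
python3 - <<'E'
from h import *
for sg in(1,-1):
    print(sg,[np.round(q) if (q:=env.solve_ik([*p,z],rot(sg))) is not None else None for k in BT for p,z in((BT[k],.22),(BT[k],G[k]-.008),(MK[k],.24),(MK[k],G[k]+.01))])
E
```

```text
1 [array([-55.,  25.,  22., 105., -12.,  52., -32.]), array([-49.,  38.,  15., 114., -18.,  30., -26.]), array([-13.,  36.,  37.,  86., -23.,  65.,  24.]), array([ -5.,  44.,  22.,  95., -22.,  45.,  22.]), array([-25.,  26.,  44., 111., -22.,  52.,  25.]), array([ -0.,  38.,   9., 121., -14.,  22.,  15.]), array([-17.,  35.,  30.,  86., -18.,  64.,  12.]), array([-10.,  46.,  19.,  97., -20.,  41.,  14.]), array([ -5.,  37.,  65., 107., -38.,  62.,  70.]), array([ 22.,  42.,  18., 116., -28.,  26.,  57.]), array([-23.,  35.,  29.,  85., -18.,  64.,   4.]), array([-17.,  47.,  19.,  95., -22.,  41.,   7.]), array([-32.,  20.,  29., 114., -13.,  49.,  -1.]), array([-16.,  39.,   8., 125., -18.,  17.,   2.]), array([-29.,  37.,  29.,  82., -18.,  66.,  -3.]), array([-25.,  49.,  20.,  92., -22.,  43.,   1.])]
-1 [array([-23.,  25., -24., 104.,  13.,  53., 122.]), array([-25.,  39., -22., 113.,  26.,  33., 110.]), array([ -24.,   46.,   65.,   87.,  -42.,   75., -140.]), array([ -24.,   59.,   65.,   96.,  -59.,   65., -127.]), array([ -36.,   33.,   65.,  111.,  -36.,   59., -139.]), array([ 20.,  39., -22., 120.,  32.,  26., 149.]), array([ 34.,  46., -66.,  85.,  42.,  77., 140.]), array([ 15.,  46., -24.,  96.,  25.,  43., 154.]), array([  -5.,   37.,   65.,  107.,  -38.,   62., -110.]), array([ 63.,  49., -46., 115.,  55.,  41., 157.]), array([  3.,  34., -16.,  84.,  10.,  64., 160.]), array([  8.,  48., -24.,  95.,  26.,  43., 146.]), array([ -2.,  19., -12., 114.,   5.,  48., 158.]), array([  1.,  40., -18., 125.,  35.,  20., 129.]), array([ -2.,  36., -20.,  81.,  12.,  66., 151.]), array([  0.,  50., -24.,  92.,  27.,  45., 139.])]
```

sg=1 reaches every pose comfortably. I'll start with the small bottle.

```bash
python3 - <<'E'
from h import *
pick("s",1)
shot("s1")
E
```

```text
s width 0.026483952361447 t 5.3667
held 0.02662972631633339 11.999943235132378
```

View pics/s1.png

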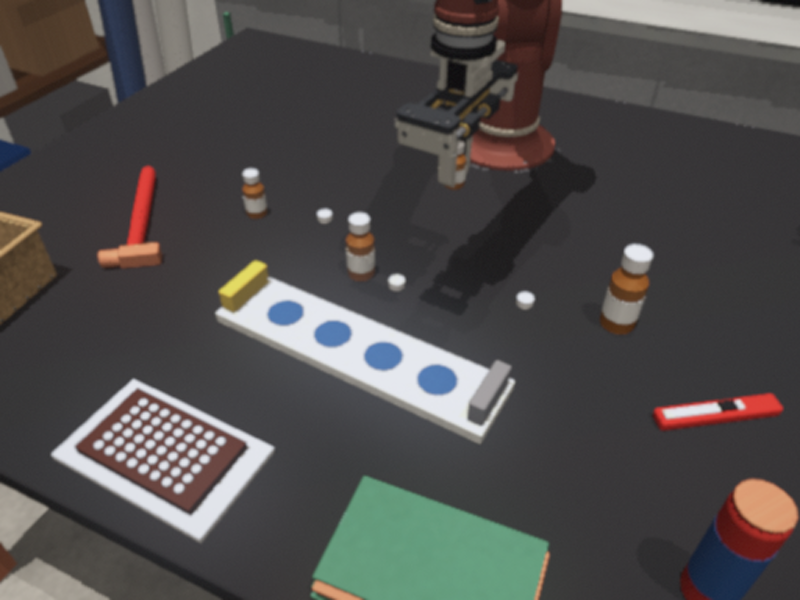

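The small bottle is held upright in the jaws at about (458,165), and the rest of the scene hasn't moved. I'll place it and pick the next one.

```bash
python3 - <<'E'
from h import *
place("s",1)
pick("m",1)
shot("s2")
E
```

```text
touch True [-1.53843979e-04  1.11019018e-05 -9.95434925e-05]
t 12.6
m width 0.03404663883405528 t 17.1083
held 0.033718120847946356 14.999849792366149
```

View pics/s2.png

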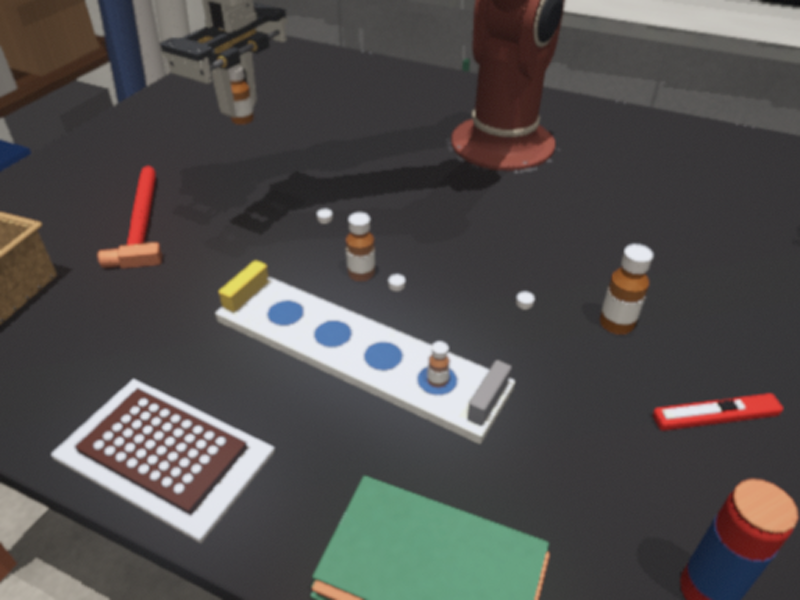

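The small bottle stands centred on its mark at (438,380), and the medium one is held upright at (241,100). I'll carry on with the rest.

```bash
python3 - <<'E'
from h import *
place("m",1)
pick("l",1)
w=env.read_width()
assert w>.037,w
place("l",1)
pick("xl",1)
shot("s3")
E
```

```text
touch True [-1.53904665e-04  4.80255252e-05 -8.02040717e-05]
t 24.8167
l width 0.040716628812317 t 28.1583
held 0.04042942772362159 19.99958170773425
touch True [-1.96942313e-04  8.77343848e-05 -6.34615110e-05]
t 34.625
xl width 0.04711920323395589 t 38.375
held 0.04724407091190493 24.99963983122143
```

View pics/s3.png

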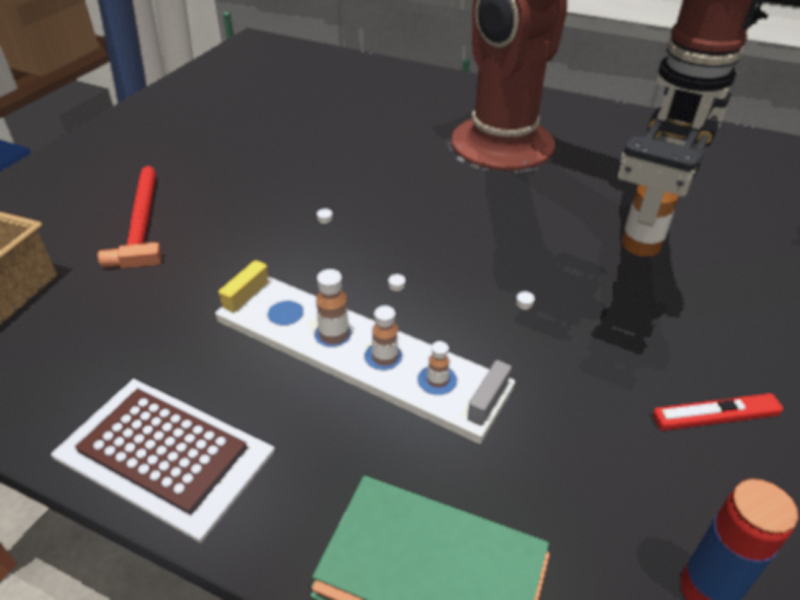

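Three bottles stand centred, at (333,325), (384,350) and (438,375). The tallest is held upright. I'll raise it a bit more before crossing the row.

```bash
python3 - <<'E'
from h import *
env.servo_line([*BT["xl"],.26],speed=.15)
env.move_to([.47,-.112,.26],rot(1))
place("xl",1)
env.move_to([.45,-.1,.3],rot(1))
env.move_to([.146,.633,.3],rot(1)) if env.solve_ik([.146,.633,.3],rot(1)) is not None else print("noik")
shot("s4");shot("t4","top")
E
```

```text
touch True [-1.34839021e-04  1.85046104e-04 -4.29582671e-06]
t 46.3583
```

View pics/s4.png

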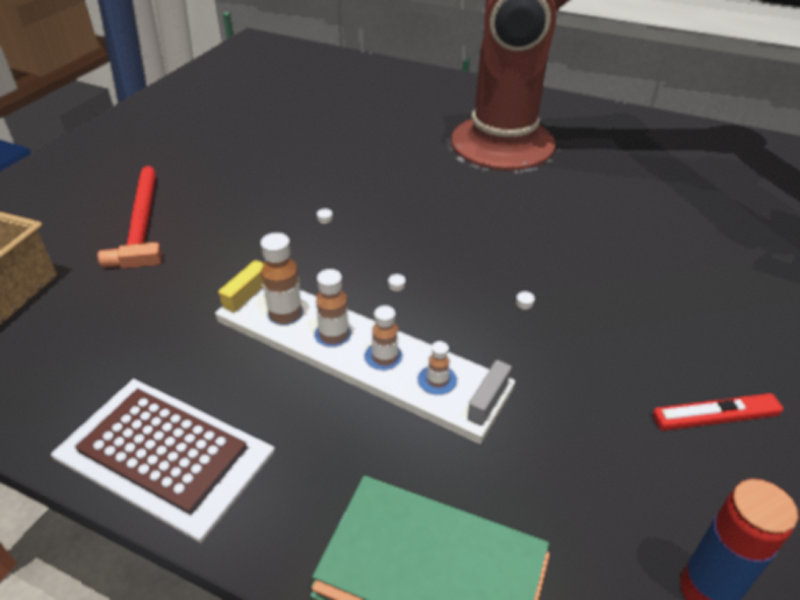

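View pics/t4.png

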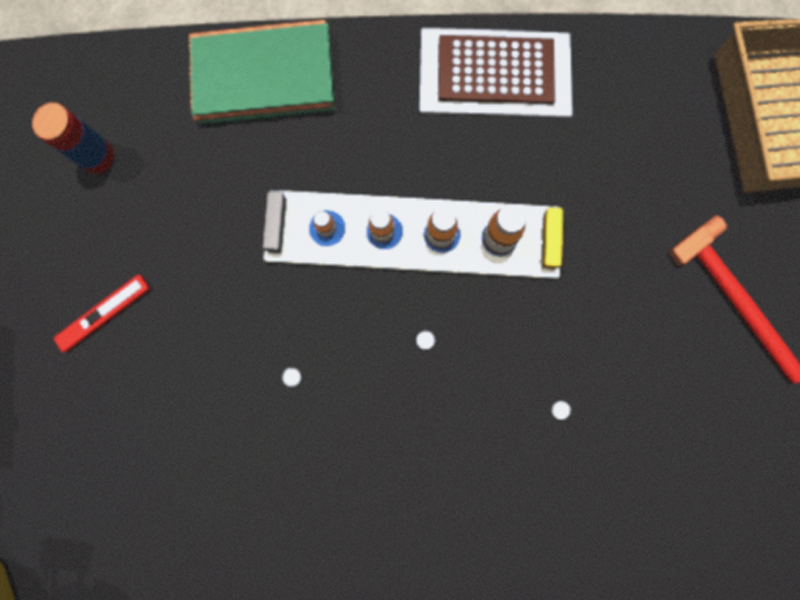

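All four bottles stand upright in order on their marks, with xl at about (502,236) beside the yellow block. The arm is clear of them.

```bash
python3 -c "
from station import env
env.pause(.5);print(env.hand_in())"
```

```text
the job is handed in; nothing more can be done
None
```

I placed all four bottles upright on their marks, tallest beside the yellow block down to shortest at the far end, released them all and handed the job in; the final pictures show them in order and centred, but no verdict came back.

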